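Key the domed stake into its bench holder

ROBOT

A 6-joint arm with a two-finger parallel gripper is mounted at the origin on a cart in front of the work surface, level with it; the furniture and walls round the work are solid. World frame = base frame: x ahead of the robot, y to its left, z up, the work surface at z = 0. Lengths are in mm, angles in rad, forces in N, time in s.
With the tool pointing down it reaches from about 275 to 750 mm from the base axis. Payload 10.2 kg.
Tool frame: the origin (TCP) lies between the finger pads; the fingertips stand 22 mm ahead of it and the grasp point (between the pads) lies 3 mm ahead of it (ctrl.nose_length is the distance from the TCP to the fingertips, in mm); y points along the fingers, z is the direction in which the jaws open and shut, and the axes are right-handed (so a half turn about y gives the same grasp; the last joint's range is limited). The gripper opens to 85 mm and grips with 20 to 120 N. Pads are 22 mm wide; open, the fingers measure 114 mm over their backs; the gripper's body (76 mm by 85 mm) begins 54 mm behind the grasp point. The pads swing forward as they close: fully open they stand 13 mm farther back than shut.
Start: joints at [0.992, 0.313, 1.498, -0, 1.331, -0.223], TCP at [182.892, 492.12, 253.294] pointing down, gripper open.
Joint ranges: [-2.94, 2.94], [-0.97, 2.17], [0.19, 2.56], [-1.23, 4.37], [0.02, 3.11], [-2.88, 2.88]. Speed limits (rad/s): [2.39, 2.39, 3.01, 3.14, 3.14, 3.14].

INTERFACE

Orientations are given as a unit quaternion [w, x, y, z].
In Python, from rig import ctrl, eyes, models gives the robot as it stands.
- The arm moves only by the shell command python3 -m crank 'ROWS' [FORCE]. ROWS is JSON, a list of rows, each an object with "dp": the shift along the tool's x, y, z in mm, a list of three; "roll": the turn about the tool's y in rad; "gripper": the closure in counts, from 0 (fully open) to 255 (shut). A call has 1 to 10 rows; each row is the pose to reach, as a shift and turn from the pose commanded when the call began, along the tool's axes at that moment; what a row does not reach only later rows make up. A row lasts 1/12 s, in which the tool goes at most 41.7 mm and 7.16 degrees, less where a joint would pass 70% of its speed; a pose out of reach is approached as far as the arm can. A call with a gripper value outside its range is refused whole. The fingers move at their own pace and stop on an object; FORCE is the grip in N (left out, the last holds). Time passes only in rows, so rows that repeat a pose let the fingers close. It gives the time, the measured TCP pose, the force and the opening at its end, in the units of the state.
- ctrl.sense(): the state, without advancing time (a new reading comes with each control period).
- eyes.capture(name): name is "scene" or "top" or "wrist"; returns a dict with "color" (480x640x3 uint8, red, green, blue), "fx", "fy", "cx", "cy" (pixels), "R" (3x3) and "t" (3): a world point X has camera coordinates R X + t. Camera axes: x right, y down, z forward; pixel columns grow to the right and rows downward; lengths in mm; the calibration is good to about 2 mm. A picture is of the moment at which its call begins. There is no depth.
- ctrl.finish_job(): hands the job in, once; it reports no verdict.
Trained networks look in a picture, given as the dict that the camera call returned (one of the last four; its "shot" number tells which), for a name from the list of things; names that differ only in an ending like _2 or _b are one class to them, and where a whole thing is asked for, a point or a joint stands for the part that bears it (a point fixed in the world has none). Each returns a list of dicts, best first, with "confidence" (0 to 1); they miss things now and then, are a little off and sometimes report something else, mostly with a low value. They report only what shows in the picture. A call takes as long as a camera call.
- models.spot_in(picture, label): "extent" ([centre column, centre row, width, height] in pixels, round what is visible of it).
- models.spot_point(picture, label): "centre" ([column, row] in pixels: a listed point, or the origin of a listed thing).
The state is a dict: "time_s": time; "joints": joint angles; "dq": joint speeds; "tau": joint torques, N m; "eef_pos": TCP position; "ee_rot": TCP orientation; "force": force on the tool from outside, world axes, zero at the start; "wrist_torque": the same for the moment, N m; "grip_width": opening from 0.0 (shut) to 1.0 (fully open).
Only numpy, scipy, OpenCV 4.12 (cv2) and the standard library are available. Lean on these libraries where they do the work, as an engineer would, in place of code of your own. Each camera call takes 0.05 s, during which the arm holds its last target. There are 200 camera calls.

TASK

Fit the domed stake into the round stake holder on the bench: lower its cross key through the slot in the steel cover until it rests on the ledge inside, then, pressing only lightly, turn the stake clockwise (seen from above) about 60 degrees until the key lines up with the hidden seat slot under the marks and the stake drops fully home. Let go of it, standing upright in the holder, and leave the stake with the flat bar head where it is.

Things in the scene. Friction and masses are not known exactly. Their poses are not given: they have to be found in the camera images.
- dome_stake_grip (a point): Domed steel stake, 99 tall, ~0.3 kg, loose, upright. Foot: disc 34 dia with a cross key (bar 62 long, 10 wide, 12 high) at the very bottom; shank 26 dia; at 54-84 up a collar 36 x 34 with flat grip sides 34 apart; dome 34 dia, 15 high on it. Point: collar's middle on the axis, 69 above underside, the place to grip. z up; x along key and flats (either way), so fingers close along y. All mm.
- bar_stake_grip (a point): The other steel stake, to be left alone: same height, foot, shank and collar as the domed one, loose, upright, but its head is a flat bar 76 x 30 x 15 mm lying along its key. Point and axes as on the domed stake.
- holder_gate (a point): Round wooden holder, 112 dia, flange 132, fixed. Point: centre of the opening, on top of its 6 thick steel cover, 44 above bench; z up. Opening: hole 38 (x) by 44 (y) + gate slot 22 wide, 82 long, along x (either way). Below: chamber 82 dia, its floor a rigid ledge 22 below the point; key on ledge = stake's grip point 47 above this point. Play: 5 sideways, 10 deg. All mm.
- holder_seat (a point): Same point of the holder, but x along the seat slot: same outline as the gate, cut 16 mm deep into the ledge, 60 deg clockwise (from above) from the gate, mostly hidden by the cover; two dark marks on the cover's rim show its direction. A key turned into line with it drops 16 mm: fully home, the stake's grip point is 31 mm above this point.

How it is judged (in metres and radians):
On the way:
1. the domed stake's key has gone through the cover and is at the ledge: upright, within 12 mm of the holder's axis, grip point 42 to 52 mm above the cover (horizontal distance between dome_stake_grip and holder_gate below 0.012 m and z of dome_stake_grip in the frame of holder_gate between 0.042 and 0.052 m and angle between dome_stake_grip's own z axis and vertical below 0.2 rad), for 0.2 s.
At the end, for the whole second after the job is handed in: The domed stake stands in the holder within 10 degrees of upright and 12 mm of its axis, key within 20 degrees of the seat slot, sunk home (grip point 26 to 36 mm above the cover's top); the bar-headed stake is within 30 mm of where it stood (horizontal distance between dome_stake_grip and holder_seat below 0.012 m and z of dome_stake_grip in the frame of holder_seat between 0.026 and 0.036 m and angle between the x axis of dome_stake_grip and the x axis of holder_seat, either way round below 0.35 rad and angle between dome_stake_grip's own z axis and vertical below 0.17 rad and distance of bar_stake_grip from where it was at the start of the episode below 0.03 m); the robot touches nothing.
It fails at once if the bar-headed stake is picked up or pushed away (more than 30 mm) (distance of bar_stake_grip from where it was at the start of the episode above 0.03 m).
It fails at once if the stake is forced into the holder (more than 80 N between them) (contact force between dome_stake and stake_holder above 80 N).
It also fails if it takes over 42 s, if anything falls off the work surface, if the arm or the gripper's body presses on something with over 40 N, if the wrist force passes 120 N, or if a joint passes its speed limit or range.

## Working session

There is one attempt and no reset: what is moved stays moved. The work goes in short steps, Python scripts to look and compute and a shell command to move; the robot and the scene stay as the last step left them, time stands still between calls to the robot, and variables do not carry over. Pictures are saved under pics/ and viewed, about 8 in all and at most 12, crops included, and the job is handed in when it is done.

```bash
mkdir -p pics; ls; cat > h.py <<'E'
from rig import ctrl, eyes, models
import numpy as np, cv2
from scipy.spatial.transform import Rotation as Ro
def ray(c,px,z):
    R=np.array(c["R"]);t=np.array(c["t"]).ravel()
    d=R.T@np.array([(px[0]-c["cx"])/c["fx"],(px[1]-c["cy"])/c["fy"],1]); o=-R.T@t
    return o+d*(z-o[2])/d[2]
def proj(c,X):
    p=np.array(c["R"])@np.array(X,float)+np.array(c["t"]).ravel()
    return np.array([c["fx"]*p[0]/p[2]+c["cx"],c["fy"]*p[1]/p[2]+c["cy"]])
def save(c,n,crop=None,s=1):
    im=c["color"][:,:,::-1]
    if crop: x0,y0,x1,y1=crop; im=im[y0:y1,x0:x1]
    cv2.imwrite("pics/"+n+".png",cv2.resize(im,None,fx=s,fy=s,interpolation=cv2.INTER_CUBIC))
def tool():
    s=ctrl.sense(); q=s["ee_rot"]; return np.array(s["eef_pos"]),Ro.from_quat([q[1],q[2],q[3],q[0]]).as_matrix()
E
python3 - <<'E'
from h import *
np.set_printoptions(precision=2,suppress=True)
s=ctrl.sense();print(s["eef_pos"],s["force"],s["grip_width"],s["time_s"]);print(tool()[1])
ims=[]
for n in["scene","top","wrist"]:
    c=eyes.capture(n);save(c,n+"0")
    print(n,-np.array(c["R"]).T@np.array(c["t"]).ravel())
    for l,z in[("dome_stake_grip",69),("bar_stake_grip",69),("holder_gate",44),("holder_seat",44)]:
        for d in models.spot_point(c,l)[:2]: print(l,d["centre"],round(d["confidence"],2),ray(c,d["centre"],z))
E
```

```text
pics
[182.75 491.92 252.74] [-0.95 -0.43 -0.61] 0.9965801737672886 0.0
[[ 0.94 -0.    0.35]
 [-0.35 -0.    0.94]
 [-0.   -1.   -0.  ]]
scene [-167.13 -615.31  554.45]
dome_stake_grip [295.3, 257.5] 0.71 [463.77 -31.65  69.  ]
bar_stake_grip [403.9, 282.3] 0.94 [ 508.89 -206.28   69.  ]
holder_gate [252.0, 209.8] 0.79 [584.21 190.66  44.  ]
holder_seat [250.4, 211.3] 0.56 [577.41 188.19  44.  ]
top [421.13 -50.64 934.78]
dome_stake_grip [321.9, 278.5] 0.79 [455.5  -33.87  69.  ]
bar_stake_grip [419.5, 244.4] 0.79 [ 512.7  -212.63   69.  ]
holder_seat [204.9, 220.5] 0.96 [571.91 185.5   44.  ]
wrist [110.5  519.47 374.83]
```

View pics/top0.png

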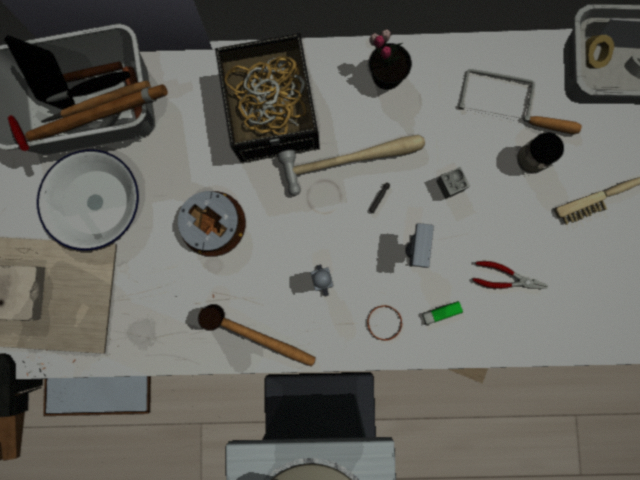

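View pics/scene0.png

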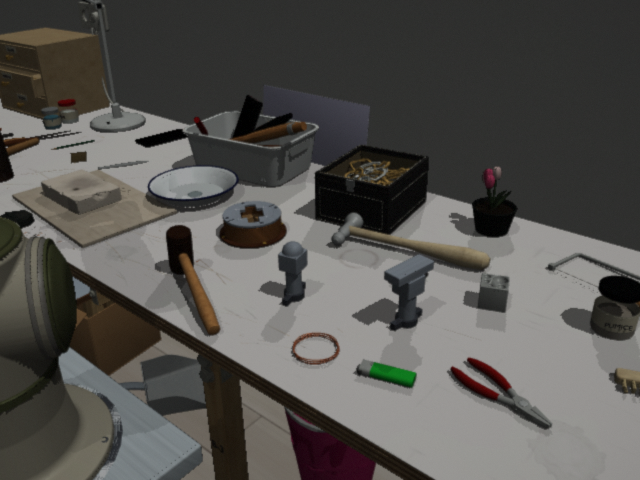

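The top view shows the holder at about (207,221), the domed stake at (321,279) and the bar stake at (421,245). I'll enlarge the first two to read the angles.

```bash
python3 - <<'E'
from h import *
c=eyes.capture("top");im=c["color"][:,:,::-1]
a=cv2.resize(im[181:261,170:250],(400,400),interpolation=cv2.INTER_CUBIC);b=cv2.resize(im[253:303,296:346],(400,400),interpolation=cv2.INTER_CUBIC)
cv2.imwrite("pics/z1.png",cv2.convertScaleAbs(np.hstack([a,b]),alpha=1.6,beta=20))
print([proj(c,x) for x in([575,186,44],[460,-33,0],[460,-33,69],[460,-33,99])],c["fx"])
E
```

```text
[array([204.63939897, 218.89482889]), array([322.11599062, 277.58978857]), array([321.35722131, 276.02163011]), array([320.98845444, 275.25949481])] 477.9539887340538
```

View pics/z1.png

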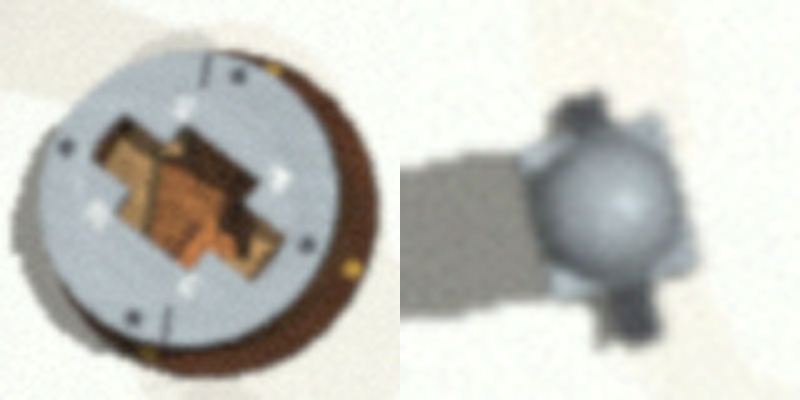

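```bash
cat >> h.py <<'E'
np.set_printoptions(precision=2,suppress=True)
def go(X):
    p,R=tool(); return R.T@(np.array(X)-p), np.degrees(np.arctan2(R[1,2],R[0,2]))
E
python3 - <<'E'
from h import *
c=eyes.capture("top")
for u,v,z in[(578,110,12),(632,315,12),(605,212,12),(612,208,92),(612,200,84)]:
    print(ray(c,[(u-400+.5)/8-.5+296,(v+.5)/8-.5+253],z))
for u,v in[(110,139),(267,258),(207,70),(167,325),(188.5,198)]: print(ray(c,[(u+.5)/5-.5+170,(v+.5)/5-.5+181],44))
c2=eyes.capture("scene");
print(proj(c2,[456,-33,69]),proj(c2,[572,181,44]))
print(go([456,-33,200]))
E
```

```text
[481.48 -25.45  12.  ]
[431.85 -37.24  12.  ]
[456.71 -31.37  12.  ]
[454.47 -34.6   92.  ]
[456.56 -34.49  84.  ]
[595.9  210.93  44.  ]
[548.58 151.14  44.  ]
[621.52 173.9   44.  ]
[524.16 189.02  44.  ]
[572.35 180.93  44.  ]
[292.66 259.65] [251.01 213.22]
(array([ 438.9 ,   53.32, -397.11]), np.float64(69.6173889507846))
```

```bash
python3 -m crank '[{"dp":[439,0,-397],"roll":-0.618,"gripper":0},{"dp":[439,0,-397],"roll":-0.618,"gripper":0},{"dp":[439,0,-397],"roll":-0.618,"gripper":0},{"dp":[439,0,-397],"roll":-0.618,"gripper":0},{"dp":[439,0,-397],"roll":-0.618,"gripper":0},{"dp":[439,0,-397],"roll":-0.618,"gripper":0},{"dp":[439,0,-397],"roll":-0.618,"gripper":0},{"dp":[439,0,-397],"roll":-0.618,"gripper":0},{"dp":[439,0,-397],"roll":-0.618,"gripper":0},{"dp":[439,0,-397],"roll":-0.618,"gripper":0}]'; python3 -c "
from h import *
print(go([456,-33,200]))"
```

```text
time_s: 1.73
eef_pos: [363.5, 145.1, 253.7]
ee_rot: [0.701, -0.701, -0.093, 0.092]
force: [0.6, 0.9, -0.1]
grip_width: 1.002
(array([  43.12,   53.79, -195.99]), np.float64(105.02713251824031))
```

```bash
python3 -m crank '[{"dp":[43,54,-196]},{"dp":[43,54,-196]},{"dp":[43,54,-196]},{"dp":[43,54,-196]},{"dp":[43,54,-196]},{"dp":[43,54,-196]},{"dp":[43,54,-196]}]'; python3 - <<'E'
from h import *
c=eyes.capture("wrist");save(c,"w1")
print(go([456,-33,72]))
for d in models.spot_point(c,"dome_stake_grip"): print(d,ray(c,d["centre"],69))
print([proj(c,x) for x in([456,-33,0],[456,-33,69],[456,-33,99])], -np.array(c["R"]).T@np.array(c["t"]).ravel())
E
```

```text
(array([  42.38,  182.24, -189.02]), np.float64(104.66145995776303))
{'centre': [105.6, 264.0], 'confidence': 0.83} [452.32 -33.81  69.  ]
[array([142.13, 244.63]), array([106.17, 267.89]), array([ 85.62, 281.17])] [288.78 124.86 375.22]$[0]: bad value
```

View pics/w1.png

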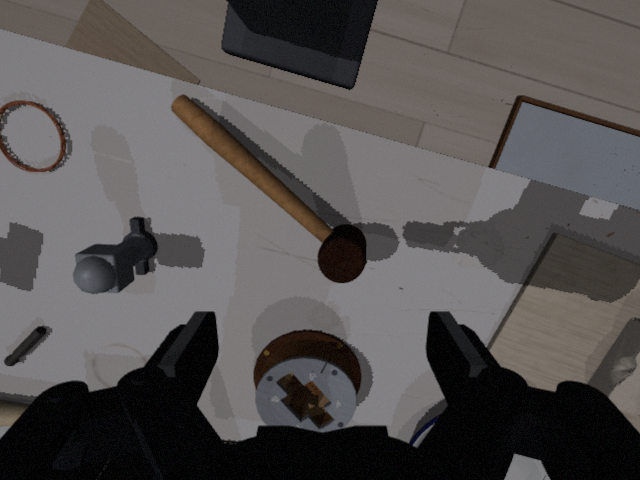

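The call was refused because every row needs all its keys. The wrist view shows the dome stake at (97,275) with its foot at (140,245), and the key already square to the jaws.

```bash
python3 -m crank '[{"dp":[42,20,-189],"roll":0,"gripper":0},{"dp":[42,40,-189],"roll":0,"gripper":0},{"dp":[42,54,-189],"roll":0,"gripper":0},{"dp":[42,54,-189],"roll":0,"gripper":0},{"dp":[42,54,-189],"roll":0,"gripper":0},{"dp":[42,54,-189],"roll":0,"gripper":0},{"dp":[42,54,-189],"roll":0,"gripper":0}]'; python3 - <<'E'
from h import *
c=eyes.capture("wrist");save(c,"w2")
print(go([455,-33.5,72]))
for d in models.spot_point(c,"dome_stake_grip"): print(d,ray(c,d["centre"],69))
print([proj(c,x) for x in([456,-33,0],[456,-33,69],[456,-33,99])], -np.array(c["R"]).T@np.array(c["t"]).ravel())
E
```

```text
time_s: 2.42
eef_pos: [452.7, -25.2, 198.7]
ee_rot: [0.701, -0.701, -0.091, 0.092]
force: [-0.1, 1.4, -0.3]
grip_width: 0.999
(array([  0.08, 127.33,  -9.66]), np.float64(104.9961062130044))
{'centre': [309.3, 239.4], 'confidence': 0.95} [454.06 -34.33  69.  ]
[array([312.62, 219.73]), array([310.41, 242.31]), array([309.06, 256.08])] [378.21 -45.34 320.4 ]
```

View pics/w2.png

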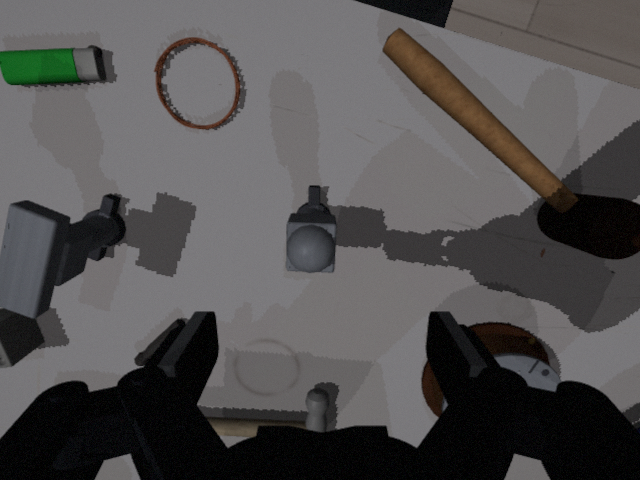

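```bash
python3 - <<'E'
from h import *
for i in range(3):
    print(go([454.5,-34,72]),tool()[0],ctrl.sense()["dq"]); eyes.capture("top")
E
```

```text
(array([ -0.7 , 127.7 , -10.48]), np.float64(105.0641421881525)) [452.44 -23.73 199.7 ] [ 0.02 -0.01  0.   -0.   -0.   -0.  ]
(array([ -0.81, 127.91, -10.6 ]), np.float64(105.0979540741822)) [452.45 -23.55 199.9 ] [ 0.   -0.01  0.    0.   -0.   -0.  ]
(array([ -0.88, 128.  , -10.61]), np.float64(105.12117036355207)) [452.46 -23.5  200.  ] [-0.  0. -0. -0. -0. -0.]
```

```bash
python3 -m crank '[{"dp":[-0.9,20,-10.6],"roll":0,"gripper":0},{"dp":[-0.9,50,-10.6],"roll":0,"gripper":0},{"dp":[-0.9,80,-10.6],"roll":0,"gripper":0},{"dp":[-0.9,110,-10.6],"roll":0,"gripper":0},{"dp":[-0.9,128,-10.6],"roll":0,"gripper":0},{"dp":[-0.9,128,-10.6],"roll":0,"gripper":0},{"dp":[-0.9,128,-10.6],"roll":0,"gripper":0}]'; python3 -m crank '[{"dp":[0,0,0],"roll":0,"gripper":100},{"dp":[0,0,0],"roll":0,"gripper":200},{"dp":[0,0,0],"roll":0,"gripper":255},{"dp":[0,0,0],"roll":0,"gripper":255},{"dp":[0,0,0],"roll":0,"gripper":255},{"dp":[0,0,0],"roll":0,"gripper":255},{"dp":[0,0,0],"roll":0,"gripper":255},{"dp":[0,0,0],"roll":0,"gripper":255}]' 60
```

```text
time_s: 3.25
eef_pos: [454.5, -34.5, 71.8]
ee_rot: [0.701, -0.701, -0.093, 0.093]
force: [0.7, -0.4, 0.4]
grip_width: 0.996
time_s: 3.92
eef_pos: [454.8, -34.8, 72.3]
ee_rot: [0.701, -0.701, -0.093, 0.092]
force: [-0.8, 3.5, 8.5]
grip_width: 0.395
```

```bash
python3 -m crank '[{"dp":[0,-15,0],"roll":0,"gripper":255},{"dp":[0,-40,0],"roll":0,"gripper":255},{"dp":[0,-70,0],"roll":0,"gripper":255},{"dp":[0,-100,0],"roll":0,"gripper":255},{"dp":[25,-100,26],"roll":-0.1,"gripper":255},{"dp":[50,-100,52],"roll":-0.2,"gripper":255},{"dp":[75,-100,78],"roll":-0.3,"gripper":255},{"dp":[100,-100,104],"roll":-0.4,"gripper":255},{"dp":[125,-100,130],"roll":-0.5,"gripper":255},{"dp":[150,-100,156],"roll":-0.6,"gripper":255}]'; python3 - <<'E'
from h import *
for i in range(5): eyes.capture("top")
print(go([572.3,181,172]),ctrl.sense()["force"],ctrl.sense()["grip_width"])
E
```

```text
time_s: 4.75
eef_pos: [559.1, 156.2, 171.1]
ee_rot: [0.642, -0.642, -0.297, 0.297]
force: [0.6, -0.3, -3.1]
grip_width: 0.394
(array([29.35, -1.1 ,  6.94]), np.float64(139.3759769250858)) [-1.04 -0.01 -3.57] 0.3887170012291649
```

```bash
python3 -m crank '[{"dp":[15,-1,3.5],"roll":-0.02,"gripper":255},{"dp":[29.4,-1,7],"roll":-0.037,"gripper":255},{"dp":[29.4,-1,7],"roll":-0.037,"gripper":255},{"dp":[29.4,-1,7],"roll":-0.037,"gripper":255},{"dp":[29.4,-1,7],"roll":-0.037,"gripper":255}]'; python3 - <<'E'
from h import *
s=eyes.capture("scene"); c=eyes.capture("top")
print(go([572.3,181,172]))
w=eyes.capture("wrist")
for n,k in(("scene",s),("wrist",w),("top",c)):
  for l,z in(("dome_stake_grip",tool()[0][2]-3.3),("holder_gate",44),("holder_seat",44)):
    for d in models.spot_point(k,l)[:1]: print(n,l,d["centre"],round(d["confidence"],2),ray(k,d["centre"],z))
a=s["color"][100:280,150:390];b=w["color"][160:340,190:430]
cv2.imwrite("pics/z3.png",cv2.convertScaleAbs(cv2.resize(np.hstack([a,b])[:,:,::-1],(800,300),interpolation=cv2.INTER_CUBIC),alpha=1.5))
# predicted
p,R=tool(); B=p-[0,0,72.3]; k=R[:,0]*31
print("pred scene foot",[proj(s,x) for x in(B,B+k,B-k)]," wrist",[proj(w,x) for x in(B,B+k,B-k)])
E
```

```text
time_s: 5.42
eef_pos: [572.4, 180.3, 172.4]
ee_rot: [-0.637, 0.637, 0.307, -0.307]
force: [-0.8, -0.5, -3.6]
grip_width: 0.392
(array([0.34, 0.49, 0.56]), np.float64(141.4395936581672))
scene dome_stake_grip [252.5, 151.5] 0.61 [579.31 173.55 169.22]
scene holder_gate [253.9, 209.8] 0.6 [586.52 187.73  44.  ]
scene holder_seat [249.3, 211.0] 0.6 [577.04 190.86  44.  ]
wrist dome_stake_grip [321.0, 333.7] 0.82 [572.81 179.05 169.21]
wrist holder_gate [322.9, 243.1] 0.89 [573.25 181.4   44.  ]
wrist holder_seat [326.6, 244.1] 0.69 [571.62 183.67  44.  ]
top dome_stake_grip [186.4, 208.7] 0.79 [571.1  182.72 169.13]
top holder_gate [209.0, 223.7] 0.74 [565.56 177.69  44.  ]
top holder_seat [204.2, 218.7] 0.87 [575.4  186.84  44.  ]
pred scene foot [array([249.35, 186.24]), array([247.7 , 180.15]), array([251.08, 192.61])]  wrist [array([323.77, 271.79]), array([323.75, 319.62]), array([323.78, 219.43])]
```

View pics/z3.png

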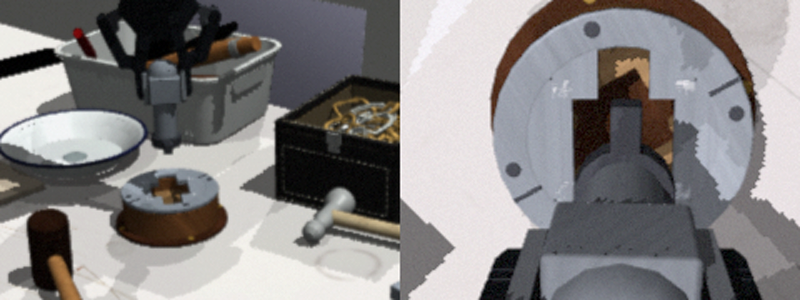

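The held key (column 626) sits centred in the gate slot (597–650), and its far end is where I predicted. Lowering now.

```bash
python3 -m crank '[{"dp":[0.7,15,0.5],"roll":0,"gripper":255},{"dp":[0.7,30,0.5],"roll":0,"gripper":255},{"dp":[0.7,42,0.5],"roll":0,"gripper":255},{"dp":[0.7,50,0.5],"roll":0,"gripper":255},{"dp":[0.7,56,0.5],"roll":0,"gripper":255},{"dp":[0.7,60,0.5],"roll":0,"gripper":255},{"dp":[0.7,64,0.5],"roll":0,"gripper":255},{"dp":[0.7,67,0.5],"roll":0,"gripper":255},{"dp":[0.7,70,0.5],"roll":0,"gripper":255},{"dp":[0.7,70,0.5],"roll":0,"gripper":255}]'
```

```text
time_s: 6.85
eef_pos: [572.7, 182.2, 102.1]
ee_rot: [0.637, -0.637, -0.307, 0.307]
force: [-0.4, 0.7, -2.2]
grip_width: 0.39
```

```bash
python3 -m crank '[{"dp":[0,2,0],"roll":0,"gripper":255},{"dp":[0,4,0],"roll":0,"gripper":255},{"dp":[0,5,0],"roll":0,"gripper":255},{"dp":[0,6,0],"roll":0,"gripper":255},{"dp":[0,6.5,0],"roll":0,"gripper":255},{"dp":[0,7,0],"roll":0,"gripper":255},{"dp":[0,7,0],"roll":0,"gripper":255}]'
```

```text
time_s: 7.43
eef_pos: [572.8, 182.2, 95.4]
ee_rot: [-0.637, 0.637, 0.307, -0.307]
force: [0.1, -0.1, -3.5]
grip_width: 0.391
```

```bash
python3 -m crank '[{"dp":[0,0.5,0],"roll":0,"gripper":255},{"dp":[0,0.5,0],"roll":0,"gripper":255},{"dp":[0,1,0],"roll":0,"gripper":255},{"dp":[0,1,0],"roll":0,"gripper":255}]'
```

```text
time_s: 7.77
eef_pos: [572.8, 182.2, 94.4]
ee_rot: [0.637, -0.637, -0.307, 0.307]
force: [0.4, -0.1, -3.3]
grip_width: 0.387
```

```bash
python3 -m crank '[{"dp":[0,0.5,0],"roll":0,"gripper":255},{"dp":[0,0.5,0],"roll":0,"gripper":255},{"dp":[0,1,0],"roll":0,"gripper":255},{"dp":[0,1,0],"roll":0,"gripper":255}]'
```

```text
time_s: 8.1
eef_pos: [572.9, 182.3, 94.2]
ee_rot: [-0.637, 0.637, 0.308, -0.307]
force: [-2.0, -0.3, 4.9]
grip_width: 0.39
```

Resting on the ledge with about 8 N of press. Now turning.

```bash
python3 -m crank '[{"dp":[0,0,0],"roll":0.08,"gripper":255},{"dp":[0,0,0],"roll":0.16,"gripper":255},{"dp":[0,0,0],"roll":0.24,"gripper":255},{"dp":[0,0,0],"roll":0.32,"gripper":255},{"dp":[0,0,0],"roll":0.40,"gripper":255},{"dp":[0,0,0],"roll":0.48,"gripper":255},{"dp":[0,0,0],"roll":0.56,"gripper":255},{"dp":[0,0,0],"roll":0.64,"gripper":255},{"dp":[0,0,0],"roll":0.72,"gripper":255},{"dp":[0,0,0],"roll":0.80,"gripper":255}]'; python3 -c "
from h import *
print(go([572.8,182.2,94]),ctrl.sense()['wrist_torque'])"
```

```text
time_s: 8.93
eef_pos: [573.2, 182.4, 93.9]
ee_rot: [0.707, -0.706, -0.034, 0.033]
force: [-0.6, 2.6, 0.5]
grip_width: 0.389
(array([-0.38, -0.08, -0.19]), np.float64(95.45430852641232)) [0.52 0.06 0.1 ]
```

```bash
python3 -m crank '[{"dp":[0,0.2,0],"roll":0.06,"gripper":255},{"dp":[0,0.2,0],"roll":0.12,"gripper":255},{"dp":[0,0.2,0],"roll":0.18,"gripper":255},{"dp":[0,0.2,0],"roll":0.24,"gripper":255},{"dp":[0,0.2,0],"roll":0.24,"gripper":255},{"dp":[0,0.2,0],"roll":0.24,"gripper":255}]'; python3 -m crank '[{"dp":[0,0.5,0],"roll":0,"gripper":255},{"dp":[0,1,0],"roll":0,"gripper":255},{"dp":[0,1.5,0],"roll":0,"gripper":255},{"dp":[0,2,0],"roll":0,"gripper":255},{"dp":[0,2,0],"roll":0,"gripper":255}]';  python3 -c "
from h import *
print(go([572.8,182.2,94]),ctrl.sense()['wrist_torque'])"
```

```text
time_s: 9.43
eef_pos: [572.8, 182.2, 93.0]
ee_rot: [-0.705, 0.705, -0.049, 0.049]
force: [0.2, -0.2, -2.8]
grip_width: 0.387
time_s: 9.85
eef_pos: [572.7, 182.2, 91.1]
ee_rot: [-0.705, 0.705, -0.05, 0.05]
force: [-0.2, 0.4, -3.1]
grip_width: 0.392
(array([ 0.06, -2.95,  0.02]), np.float64(81.9520109457494)) [ 0.02 -0.01 -0.06]
```

The key is entering the seat with no resistance. Lowering almost to home.

```bash
python3 -m crank '[{"dp":[0,2,0],"roll":0,"gripper":255},{"dp":[0,4,0],"roll":0,"gripper":255},{"dp":[0,6,0],"roll":0,"gripper":255},{"dp":[0,8,0],"roll":0,"gripper":255},{"dp":[0,10,0],"roll":0,"gripper":255},{"dp":[0,11.5,0],"roll":0,"gripper":255},{"dp":[0,12,0],"roll":0,"gripper":255},{"dp":[0,12,0],"roll":0,"gripper":255}]'; python3 -m crank '[{"dp":[0,0.4,0],"roll":0,"gripper":255},{"dp":[0,0.8,0],"roll":0,"gripper":255},{"dp":[0,0.8,0],"roll":0,"gripper":255}]'
```

```text
time_s: 10.52
eef_pos: [572.8, 182.2, 79.1]
ee_rot: [-0.705, 0.705, -0.05, 0.05]
force: [0.2, 0.3, -3.7]
grip_width: 0.388
time_s: 10.77
eef_pos: [572.9, 182.2, 78.6]
ee_rot: [0.705, -0.705, 0.05, -0.05]
force: [0.3, 0.9, -3.2]
grip_width: 0.388
```

```bash
python3 -m crank '[{"dp":[0,0,0],"roll":0,"gripper":100},{"dp":[0,0,0],"roll":0,"gripper":60},{"dp":[0,0,0],"roll":0,"gripper":0},{"dp":[0,0,0],"roll":0,"gripper":0},{"dp":[0,0,0],"roll":0,"gripper":0},{"dp":[0,0,0],"roll":0,"gripper":0},{"dp":[0,0,0],"roll":0,"gripper":0}]'; python3 -m crank '[{"dp":[0,-10,0],"roll":0,"gripper":0},{"dp":[0,-30,0],"roll":0,"gripper":0},{"dp":[0,-60,0],"roll":0,"gripper":0},{"dp":[0,-90,0],"roll":0,"gripper":0},{"dp":[0,-120,0],"roll":0,"gripper":0},{"dp":[0,-150,0],"roll":0,"gripper":0},{"dp":[0,-150,0],"roll":0,"gripper":0},{"dp":[0,-150,0],"roll":0,"gripper":0}]'; python3 - <<'E'
from h import *
s=eyes.capture("scene"); w=eyes.capture("wrist"); t=eyes.capture("top")
for n,k in(("scene",s),("wrist",w),("top",t)):
  for l,z in(("dome_stake_grip",75),("bar_stake_grip",69)):
    for d in models.spot_point(k,l)[:1]: print(n,l,d["centre"],round(d["confidence"],2),ray(k,d["centre"],z))
print([proj(s,[572.5,182,z]) for z in(75,105)],[proj(w,[572.5,182,z]) for z in(75,105)])
a=s["color"][100:280,150:390];b=w["color"][160:340,190:430]
cv2.imwrite("pics/z4.png",cv2.convertScaleAbs(cv2.resize(np.hstack([a,b])[:,:,::-1],(800,300),interpolation=cv2.INTER_CUBIC),alpha=1.5))
E
```

```text
time_s: 11.35
eef_pos: [572.9, 182.2, 78.5]
ee_rot: [0.705, -0.705, 0.05, -0.05]
force: [-0.5, -0.1, -0.6]
grip_width: 1.002
time_s: 12.02
eef_pos: [573.2, 182.3, 230.6]
ee_rot: [0.706, -0.705, 0.048, -0.051]
force: [-0.4, 0.5, -0.3]
grip_width: 1.0
scene dome_stake_grip [252.3, 196.9] 0.74 [580.21 183.11  75.  ]
scene bar_stake_grip [407.7, 283.1] 0.74 [ 510.51 -211.82   69.  ]
wrist dome_stake_grip [321.6, 233.6] 0.61 [574.44 181.88  75.  ]
top dome_stake_grip [202.4, 219.0] 0.91 [569.57 181.88  75.  ]
top bar_stake_grip [421.9, 244.4] 0.88 [ 512.59 -216.97   69.  ]
[array([249.83, 198.33]), array([248.84, 183.81])] [array([321.4 , 231.24]), array([321.34, 242.66])]
```

View pics/z4.png

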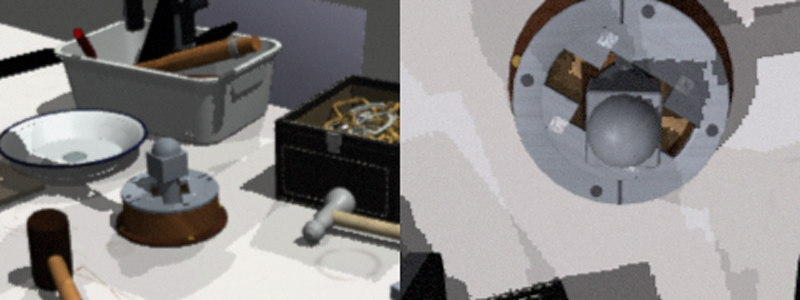

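The domed stake stands upright, its collar square with the two marks at (621,12) and (620,193). The key is out of sight under the cover and the gripper is clear.

```bash
python3 -c "
from rig import ctrl
print(ctrl.finish_job())"
```

```text
the job is handed in; nothing more can be done
None
```

I fitted the domed stake into the holder and handed the job in at about 12 s; no verdict is reported. I lowered its key through the gate until it touched the ledge at about 8 N. I then turned it about 60° clockwise, let it down about 15.5 mm into the seat with no measurable resistance, opened the gripper and lifted 150 mm clear.

**Last checks:**
- **Stake:** it stands upright, its collar lines up with the seat marks, and the key is hidden under the cover. It was let go about half a millimetre above the expected home height. The wrist and top cameras put it within about 4 mm of the holder's axis.
- **Disagreement:** the scene camera read about 8 mm off the axis in x, but it already placed the holder 5–14 mm too far in x before the fit, so I discounted it.
- **Bar-headed stake:** I didn't touch it. Its detected position changed by about 4 to 6 mm between pictures, which I put down to detector scatter.
- **Refused move:** one early move call was refused because its rows lacked keys; nothing moved.

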